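# Swap three brazing jobs round on their firebricks

## Robot

A 6-joint arm with a two-finger parallel gripper is mounted at the origin on a cart in front of the work surface, level with it; the furniture and walls round the work are solid. World frame = base frame: x ahead of the robot, y to its left, z up, the work surface at z = 0. Lengths are in m, angles in rad, forces in N, time in s.
With the tool pointing down it reaches from about 0.35 to 0.725 m from the base axis. Payload 6 kg.
Tool frame: the origin (TCP) lies at the very end of the fingers, on their centre line; the grasp point (between the pads) lies 19 mm behind it (ctrl.grasp_offset is the distance from the TCP to the grasp point, in m); z points along the fingers, y is the line along which they close (so a half turn about z gives the same grasp; the last joint's range is limited). The gripper opens to 85 mm and grips with 20 to 120 N. Pads are 22 mm wide; open, the fingers measure 114 mm over their backs; the gripper's body (76 mm by 85 mm) begins 54 mm behind the grasp point. The pads swing forward as they close: fully open they stand 13 mm farther back than shut.
Start: joints at [-0.768, 0.04, 0.085, 0, -1.615, -0.334], TCP at [0.271, -0.535, 0.231] pointing down, gripper open.
Joint ranges: [-2.56, 2.56], [-1.29, 2.01], [-1.08, 1.49], [-3.29, 1.98], [-2.81, -0.18], [-2.99, 2.99]. Speed limits (rad/s): [2.57, 2.57, 3.01, 3.14, 3.14, 3.14].

## Interface

Orientations are given as a 3x3 rotation matrix whose columns are the frame's x, y, z axes.
In Python, from workcell import ctrl, monitor, optics, sign_off, silhouettes gives the robot as it stands. The module is installed in compiled form; this text tells all that it offers. Calls block until the motion is done:
- ctrl.reach(position, orientation): joint-space move of the TCP to a pose.
- ctrl.line_to(position, vel=0.15, rotation=None, until_force=None): straight line of the TCP; rotation=None keeps the orientation; vel is the mean speed in m/s. With until_force (N) it stops when the force on the tool has changed by that much, and returns True; else False.
- ctrl.goto_joints(angles): joint-space move.
- ctrl.gripper_to(opening, effort=None): opening from 0.0 (shut) to 1.0 (fully open); effort is the grip in N (None keeps the last); returns when the fingers have stopped.
- ctrl.pause(seconds).
- ctrl.inverse_kinematics(position, orientation): joint angles nearest the present ones, or None.
- monitor.get_state(): the state.
- optics.get_image(name): name is "scene" or "top" or "wrist"; returns the picture (384x512x3 uint8, blue, green, red); there is no depth.
- optics.camera_model(name): a dict with "intrinsics" (3x3 intrinsics, pixels), "cam_to_world" (4x4, takes a point from camera to world coordinates). Camera axes: x right, y up, looking along -z (the intrinsics and any distortion apply to the point x, -y, -z); pixel columns grow to the right and rows downward; lengths in m; the calibration is good to about 2 mm. A picture is of the moment at which its call begins: read the wrist's pose just before it. camera_model takes no time and is no camera call; for the wrist camera it gives the pose at the moment of the call.
A pose or a line that the arm cannot do raises ctrl.Unreachable and nothing moves.
- sign_off(): hands the job in; it is judged then, once.
Trained networks look in the newest picture that a camera, given by its name, has taken for a name from the list of things; names that differ only in an ending like _2 or _b are one class to them, and where a whole thing is asked for, a point or a joint stands for the part that bears it (a point fixed in the world has none). Each returns a list of dicts, best first, with "confidence" (0 to 1); they miss things now and then, are a little off and sometimes report something else, mostly with a low value. They report only what shows in the picture. A call takes as long as a camera call. They do not tell look-alikes from the thing itself.
- silhouettes(camera, thing): "pixels" (384x512 bool, what is visible of it) and "point" ([column, row] in pixels, amid what is visible of it).
The state is a dict: "clock": time; "q": joint angles; "qd": joint speeds; "joint_torque": joint torques, N m; "tool_pos": TCP position; "tool_rot": TCP orientation; "ft_force": force on the tool from outside, world axes, zero at the start; "wrist_torque": the same for the moment, N m; "gripper_width": opening from 0.0 (shut) to 1.0 (fully open); "grasp_force": force on a finger pad.
Only numpy, scipy, OpenCV 4.12 (cv2) and the standard library are available. Lean on these libraries where they do the work, as an engineer would, in place of code of your own. Each camera call takes 0.05 s, during which the arm holds its last target. There are 200 camera calls.

## Task

The three jobs are standing on the wrong firebricks for brazing. Move them round so that the copper tube lies lengthwise on the long pale brick, the steel block lies lengthwise on the dark brick and the bolt stands upright on its head on the small pale brick, each set down in the middle of its brick; the empty soldering board is free for putting something down on the way. Leave the bricks where they stand.

Things in the scene. Friction and masses are not known exactly. Their poses are not given: they have to be found in the camera images.
- tube_center (a point): Copper-coloured tube offcut, lying: 90 mm long, 32 mm wide and high; it does not roll. The point is its centre, 16 mm above its underside; its y axis runs along the tube, z up. It starts on the dark brick.
- bolt_center (a point): Steel hex bolt standing upright on its head: 70 mm tall, shank 15.6 mm in diameter pointing up, head at the bottom 28 x 24 mm and 10 mm high. The point is its centre, 35 mm above its underside, on the axis of the shank; z up along the shank. It starts somewhere on the long brick.
- block_center (a point): Bare grey ground steel block: 50 mm long (its y axis), 32 mm wide (its x axis), 25 mm high. The point is its centre, 12.5 mm above its underside; z up. It starts on the small brick.
- long_brick_top (a point): The long pale firebrick: 200 mm long (y axis), 55 mm wide (x axis), 55 mm high, loose on the hearth. The point is the centre of its top face, 55 mm above the hearth; z up. Bricks and board stand in a row across the hearth, in any order, about 0.18 m apart, lengths pointing roughly away from the robot; two small nuts and a brick shard (up to 35 mm wide, 21 mm high) lie in the gaps.
- dark_brick_top (a point): The dark grey-brown firebrick: 100 mm long (y axis), 68 mm wide (x axis), 75 mm high, loose on the hearth. The point is the centre of its top face, 75 mm above the hearth; z up.
- small_brick_top (a point): The small pale firebrick: 75 mm long (y axis), 50 mm wide (x axis), 62 mm high, loose on the hearth. The point is the centre of its top face, 62 mm above the hearth; z up.
- board_top (a point): Free spot: an empty flat soldering board, off-white with a grid of small dark dots, 130 mm long (y axis), 84 mm wide (x axis), 12 mm thick, fixed to the hearth. The point is the centre of its top face, 12 mm above the hearth. Beyond the row a black extraction hood hangs over the middle and right of the hearth, from 0.30 m up and from x = 0.65 m back: wide swings of the arm at that height hit it.
Things that resemble listed ones, but are neither listed nor needed, are in the scene too. What is shaped like the part that bears tube_center but purple is not meant.

How it is judged:
At the end, for the whole second after the job is handed in: Tube on long brick, block on dark brick, bolt on small brick: centre within 15 mm of the middle of the top, resting on it (6 mm), upright (0.12 rad); tube and block along the brick (0.26 rad); bricks level (0.1 rad) and within 20 mm of their start (horizontal distance between tube_center and long_brick_top below 0.015 m and z of tube_center in the frame of long_brick_top between 0.01 and 0.022 m and angle between the y axis of tube_center and the y axis of long_brick_top, either way round below 0.26 rad and angle between each of tube_center, bolt_center, block_center's own z axis and vertical below 0.12 rad and distance of each of long_brick_top, small_brick_top, dark_brick_top from where it was at the start of the episode below 0.02 m and angle between each of long_brick_top, small_brick_top, dark_brick_top's own z axis and vertical below 0.1 rad and horizontal distance between bolt_center and small_brick_top below 0.015 m and z of bolt_center in the frame of small_brick_top between 0.029 and 0.041 m and horizontal distance between block_center and dark_brick_top below 0.015 m and z of block_center in the frame of dark_brick_top between 0.0065 and 0.0185 m and angle between the y axis of block_center and the y axis of dark_brick_top, either way round below 0.26 rad); the robot touches nothing.
It also fails if it takes over 144 s, if anything falls off the work surface, if the arm or the gripper's body presses on something with over 40 N, if the wrist force passes 120 N, or if a joint passes its speed limit or range.

## Working session

There is one attempt and no reset: what is moved stays moved. The work goes in short steps, each a Python script; the robot and the scene stay as the last script left them, time stands still between calls to the robot, and variables do not carry over. Pictures are saved under pics/ and viewed, at most 14 in all, crops included, and the job is handed in when it is done.

```bash
mkdir -p pics; cat > h.py <<'E'
import numpy as np, cv2
from workcell import ctrl, monitor, optics, sign_off, silhouettes
def ray(cam,px,M=None):
    M=M or optics.camera_model(cam); K=np.array(M["intrinsics"]); T=np.array(M["cam_to_world"])
    px=np.atleast_2d(px).astype(float)
    d=np.c_[(px[:,0]-K[0,2])/K[0,0],-(px[:,1]-K[1,2])/K[1,1],-np.ones(len(px))]
    return T[:3,3], d@T[:3,:3].T
def at_z(cam,px,z,M=None):
    o,d=ray(cam,px,M); return o+d*((z-o[2])/d[:,2])[:,None]
def proj(cam,P,M=None):
    M=M or optics.camera_model(cam); K=np.array(M["intrinsics"]); T=np.array(M["cam_to_world"])
    c=(np.atleast_2d(P)-T[:3,3])@T[:3,:3]
    return np.c_[K[0,0]*c[:,0]/-c[:,2]+K[0,2],-K[1,1]*c[:,1]/-c[:,2]+K[1,2]]
E
python3 - <<'E'
from h import *
for c in("top","scene"):
    im=optics.get_image(c); cv2.imwrite(f"pics/{c}0.png",cv2.resize(im,(768,576)))
    M=optics.camera_model(c); print(c,M)
    for t in("tube_center","bolt_center","block_center","long_brick_top","dark_brick_top","small_brick_top","board_top"):
        print(t,[(round(r["confidence"],2),np.round(r["point"]).tolist(),int(r["pixels"].sum())) for r in silhouettes(c,t)])
E
```

```text
top {'intrinsics': array([[411.3990518 ,   0.        , 258.1419879 ],
       [  0.        , 411.3990518 , 203.38673865],
       [  0.        ,   0.        ,   1.        ]]), 'cam_to_world': array([[ 0.00362098,  0.98754965, -0.15726592,  0.35861753],
       [-0.99976611,  0.00692831,  0.02048706, -0.01708766],
       [ 0.02132157,  0.15715495,  0.98734377,  1.16018109],
       [ 0.        ,  0.        ,  0.        ,  1.        ]])}
tube_center [(0.73, [361.0, 194.0], 364), (0.64, [293.0, 230.0], 418)]
bolt_center [(0.43, [152.0, 205.0], 114)]
block_center [(0.71, [363.0, 230.0], 262), (0.39, [224.0, 224.0], 1385), (0.29, [154.0, 220.0], 1745)]
long_brick_top [(0.79, [155.0, 223.0], 1695), (0.52, [293.0, 230.0], 397)]
dark_brick_top [(0.77, [283.0, 235.0], 535)]
small_brick_top [(0.58, [354.0, 244.0], 372), (0.52, [292.0, 229.0], 450)]
board_top [(0.67, [226.0, 225.0], 1374)]
scene {'intrinsics': array([[481.88762355,   0.        , 256.40657569],
       [  0.        , 481.88762355, 191.88307933],
       [  0.        ,   0.        ,   1.        ]]), 'cam_to_world': array([[-0.73827409,  0.45449928, -0.49837914, -0.13191471],
       [-0.67446192, -0.48950629,  0.55270672,  0.6805978 ],
       [ 0.00724508,  0.74418681,  0.66793226,  0.94055234],
       [ 0.        ,  0.        ,  0.        ,  1.        ]])}
tube_center [(0.63, [185.0, 271.0], 2066), (0.49, [304.0, 151.0], 258)]
bolt_center [(0.72, [176.0, 247.0], 201), (0.39, [185.0, 270.0], 2009)]
block_center [(0.81, [338.0, 151.0], 210), (0.31, [336.0, 166.0], 531)]
long_brick_top []
dark_brick_top [(0.78, [293.0, 200.0], 1066)]
small_brick_top [(0.77, [335.0, 167.0], 575)]
board_top []
```

View pics/top0.png

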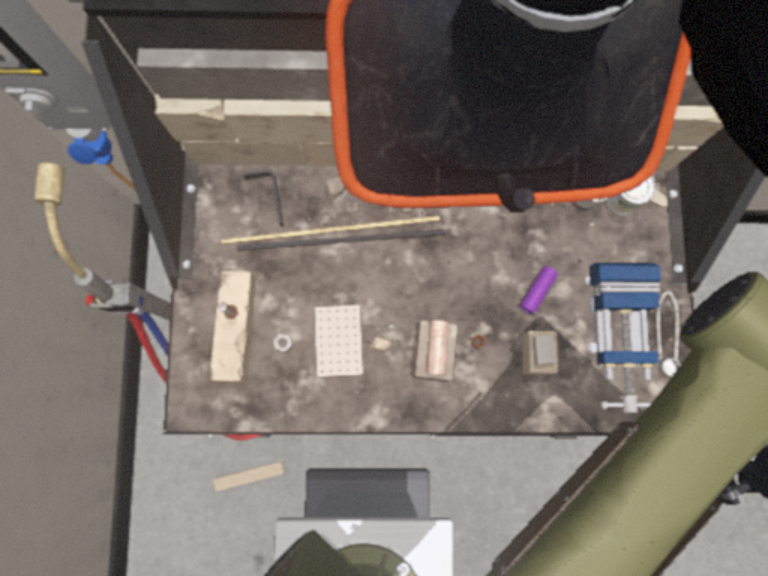

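View pics/scene0.png

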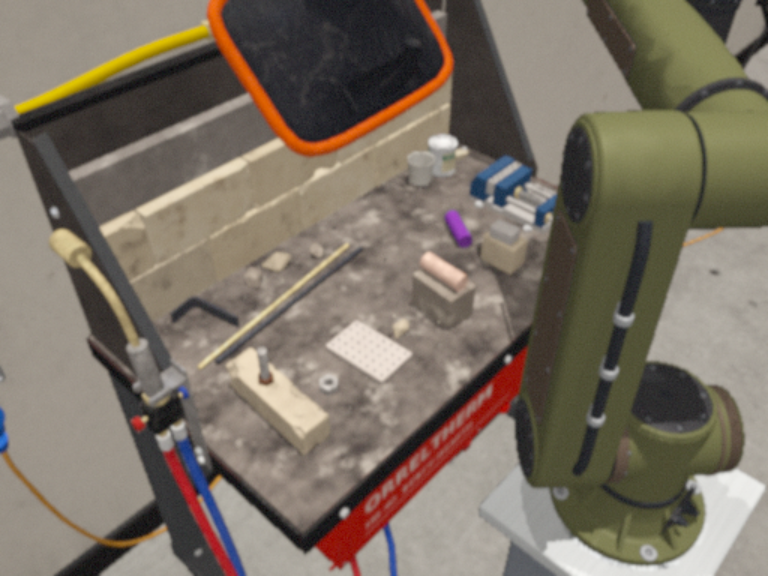

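The top view, in 768-wide pixels, shows:
- The long brick is at (232,326) with the bolt at (231,311), and the empty board is at (339,340).
- The dark brick is at (437,350) carrying the copper tube, and the small brick is at (540,352) carrying the grey block.
- Tube candidates are copper at (438,347) and purple at (538,288). The copper one on the dark brick is the one meant.

Next I compute coarse poses.

```bash
cat >> h.py <<'E'
def rect(cam,mask,z,M=None):
    v,u=np.nonzero(mask); P=at_z(cam,np.c_[u,v],z,M)[:,:2]
    (c,wh,a)=cv2.minAreaRect((P*1000).astype(np.float32))
    w,h=wh
    if w<h: w,h,a=h,w,a+90
    a=(a+90)%180-90
    return np.array(c)/1000,np.array([w,h]),a   # centre m, long/short mm, heading deg of long axis
E
python3 - <<'E'
from h import *
optics.get_image("top"); 
for t,z in(("long_brick_top",.055),("dark_brick_top",.075),("small_brick_top",.062),("board_top",.012),("tube_center",.091),("block_center",.087)):
    for r in silhouettes("top",t):
        c,s,a=rect("top",r["pixels"],z); print(t,round(r["confidence"],2),c.round(3),s.round(),round(a,1))
print("bolt",at_z("top",[[154,208]],.06),at_z("top",[[153,202]],.125))
print("hood edge",at_z("top",[[220,50],[235,125],[280,135]],.3))
M=optics.camera_model("wrist"); s=monitor.get_state(); R=np.array(s["tool_rot"]);T=np.array(M["cam_to_world"])
print(M["intrinsics"],R.round(3),s["tool_pos"],"cam in tool",R.T@(T[:3,3]-s["tool_pos"]),(R.T@T[:3,:3]).round(3))
E
```

```text
long_brick_top 0.68 [0.497 0.237] [207.  69.] -3.5
dark_brick_top 0.97 [ 0.45  -0.124] [103.  71.] -6.5
small_brick_top 0.81 [ 0.45  -0.312] [75. 66.] 0.3
small_brick_top 0.4 [ 0.459 -0.13 ] [93. 32.] -4.5
tube_center 0.78 [ 0.457 -0.128] [86. 28.] -6.1
tube_center 0.6 [ 0.559 -0.308] [90. 29.] -32.1
block_center 0.65 [ 0.453 -0.314] [48. 38.] 2.9
bolt [[0.51933007 0.24013711 0.06      ]] [[0.52519295 0.22812707 0.125     ]]
hood edge [[ 0.84394463  0.05203104  0.3       ]
 [ 0.66840048  0.01617803  0.3       ]
 [ 0.64676852 -0.08200202  0.3       ]]
[[299.74873037   0.         252.10582513]
 [  0.         299.74873037 192.61421319]
 [  0.           0.           1.        ]] [[-0.892 -0.452 -0.   ]
 [-0.452  0.892  0.   ]
 [-0.     0.    -1.   ]] [ 0.27109873 -0.53524399  0.23127383] cam in tool [ 0.06866461  0.00024709 -0.14250375] [[ 0.     0.963  0.27 ]
 [ 1.    -0.     0.001]
 [ 0.001  0.27  -0.963]]
```

```bash
cat >> h.py <<'E'
from scipy.optimize import minimize
# parts: (sx, sy, z0, z1) boxes about the object's axis; z0=0 at its underside
PARTS={"tube_center":[(.032,.09,0,.032)],"block_center":[(.032,.05,0,.025)],
 "bolt_center":[(.026,.026,0,.01),(.0145,.0145,.01,.07)],
 "long_brick_top":[(.055,.2,-.055,0)],"dark_brick_top":[(.068,.1,-.075,0)],"small_brick_top":[(.05,.075,-.062,0)],"board_top":[(.084,.13,-.012,0)]}
TOP={"long_brick_top":.055,"dark_brick_top":.075,"small_brick_top":.062,"board_top":.012}
def render(cam,t,x,y,a,z,M,off=(0,0)):
    m=np.zeros((384,512),np.uint8); c,s=np.cos(a),np.sin(a)   # a: heading of the y axis
    for sx,sy,z0,z1 in PARTS[t]:
        P=[(x+c*l*sy/2+s*w*sx/2,y+s*l*sy/2-c*w*sx/2,z+h) for l in(-1,1) for w in(-1,1) for h in(z0,z1)]
        p=proj(cam,P,M); cv2.fillConvexPoly(m,cv2.convexHull((p*16).round().astype(np.int32)),1,shift=4)
    return m>0
def fit(cam,t,mask,x0,z,M,occ=None):
    """pose x,y,heading of thing t whose underside (top for bricks) is at z; occ: pixels to ignore"""
    keep=np.ones_like(mask) if occ is None else ~occ
    def f(p):
        m=render(cam,t,*p,z,M)&keep; k=mask&keep
        return -(m&k).sum()/max(1,(m|k).sum())
    best=None
    for st in(.015,.006,.003):
        x0=np.array(x0,float); S=np.array([x0]+[x0+d for d in(np.diag([st,st,st*10]))])
        best=minimize(f,x0,method="Nelder-Mead",options=dict(initial_simplex=S,xatol=1e-5,fatol=1e-5)); x0=best.x
    return best.x,-best.fun
def rot(a):  # tool down, closing line perpendicular to heading a, camera on the robot side
    x=np.array([-np.cos(a),-np.sin(a),0]); z=np.array([0,0,-1.]); return np.c_[x,np.cross(z,x),z]
def sil(cam,t,near,M,r=60):
    """silhouette nearest the expected world point"""
    q=proj(cam,near,M)[0]; L=[s for s in silhouettes(cam,t) if np.hypot(*(np.array(s["point"])-q))<r]
    return L[0]["pixels"] if L else None
E
cat > look.py <<'E'
from h import *
import json
G={"small":(.45,-.312,0,"small_brick_top","block_center"),"dark":(.455,-.127,-.1,"dark_brick_top","tube_center"),"board":(.47,.06,0,"board_top",None),"long":(.497,.237,-.05,"long_brick_top","bolt_center")}
out={};tiles=[]
for k,(x,y,a,b,o) in G.items():
    ctrl.reach([x-.02,y,.23],rot(0)); ctrl.pause(.2)
    M=optics.camera_model("wrist"); im=optics.get_image("wrist")
    z=TOP[b]; mb=sil("wrist",b,[x,y,z],M,90); mo=None; n=[x,y,z+.01]
    if k=="long": n=[.52,.235,.08]
    if o: mo=sil("wrist",o,n,M)
    if mo is not None:
        p,s=fit("wrist",o,mo,(n[0],n[1],a),z,M); out[o]=p.tolist(); print(o,p.round(4),round(s,3))
        im[render("wrist",o,*p,z,M)^cv2.erode(render("wrist",o,*p,z,M).astype(np.uint8),None).astype(bool)]=(0,255,0)
    else: print("no",o)
    if mb is not None:
        p,s=fit("wrist",b,mb,(x,y,a),z,M,None if mo is None else cv2.dilate(mo.astype(np.uint8),np.ones((5,5)))>0); out[b]=p.tolist(); print(b,p.round(4),round(s,3))
        m=render("wrist",b,*p,z,M); im[m^cv2.erode(m.astype(np.uint8),None).astype(bool)]=(0,0,255)
    else: print("no",b)
    tiles.append(im)
json.dump(out,open("poses.json","w"))
cv2.imwrite("pics/wrist1.png",cv2.resize(np.vstack([np.hstack(tiles[:2]),np.hstack(tiles[2:])]),(800,600),interpolation=cv2.INTER_AREA))
print(monitor.get_state()["clock"])
E
python3 look.py
```

```text
block_center [ 0.4528 -0.3163  0.0418] 0.914
small_brick_top [ 0.4516 -0.3198 -0.0264] 0.912
tube_center [ 0.4537 -0.1269 -0.0953] 0.898
dark_brick_top [ 0.452  -0.1246 -0.1156] 0.863
no None
board_top [0.4742 0.0508 0.0667] 0.95
bolt_center [0.5191 0.242  0.0134] 0.814
long_brick_top [ 0.4965  0.2419 -0.0483] 0.935
5.8583
```

View pics/wrist1.png

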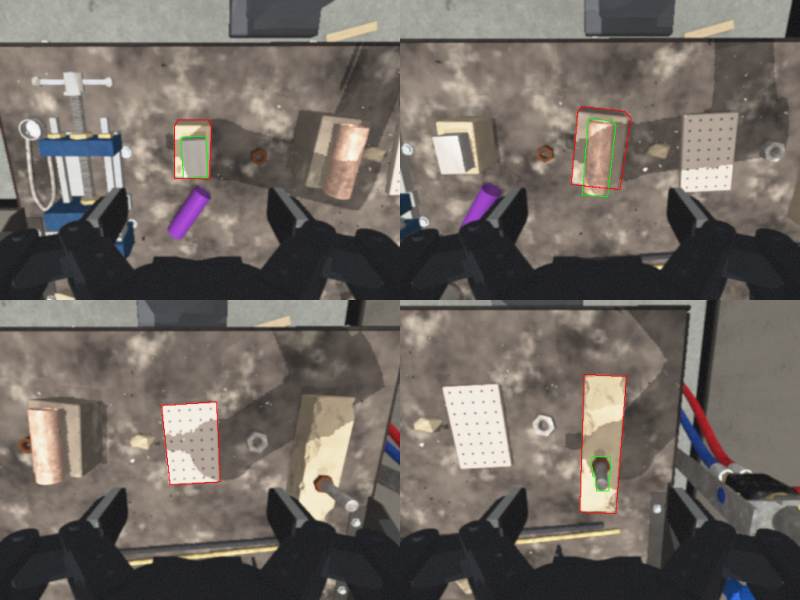

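The fits sit well on the parts: block and tube on their bricks, bolt on the long brick. The dark brick outline is a little rough, so I'll remeasure it once it is empty. First move: bolt to the board.

```bash
cat >> h.py <<'E'
import json
def load(): return json.load(open("poses.json"))
def save(d): json.dump(d,open("poses.json","w"))
ZT=.2
def S(): return monitor.get_state()
def pick(xy,a,ztcp,opening,effort):
    ctrl.gripper_to(opening); ctrl.reach([*xy,ZT],rot(a))
    hit=ctrl.line_to([*xy,ztcp],vel=.1,until_force=8)
    z=S()["tool_pos"][2]; ctrl.gripper_to(0,effort); s=S()
    print("pick hit",hit,"z",round(z,4),"w",round(s["gripper_width"],3),"F",round(float(np.max(s["grasp_force"])),1))
    ctrl.line_to([*xy,ZT],vel=.1); s=S(); print("lifted w",round(s["gripper_width"],3),s["ft_force"])
def place(xy,a,ztcp,opening):
    ctrl.reach([*xy,ZT],rot(a)); ctrl.line_to([*xy,ztcp+.02],vel=.12); ctrl.pause(.2)
    hit=ctrl.line_to([*xy,ztcp-.002],vel=.03,until_force=4)
    print("place hit",hit,"z",round(S()["tool_pos"][2],4),"nominal",round(ztcp,4))
    ctrl.gripper_to(opening); ctrl.line_to([*xy,ZT],vel=.12)
def look(things,z,name,a=None):
    """measure things {name:(x,y,a)} with underside/top at z, arm standing where it is; brick silhouettes ignore other things listed"""
    ctrl.pause(.2); M=optics.camera_model("wrist"); im=optics.get_image("wrist"); out={}; occ=np.zeros((384,512),bool)
    for t,p0 in things.items():
        m=sil("wrist",t,[p0[0],p0[1],z],M,70)
        if m is None: print("no",t); continue
        p,s=fit("wrist",t,m,p0,z,M,occ if occ.any() else None); out[t]=p.tolist(); print(t,p.round(4),round(s,3))
        occ|=cv2.dilate(m.astype(np.uint8),np.ones((5,5)))>0
        r=render("wrist",t,*p,z,M); im[r^cv2.erode(r.astype(np.uint8),None).astype(bool)]=(0,255,0) if len(out)==1 else (0,0,255)
    cv2.imwrite(f"pics/{name}.png",im); return out
E
python3 - <<'E'
from h import *
d=load(); b=d["bolt_center"]; L=d["long_brick_top"]; B=d["board_top"]
pick(b[:2],L[2],.055+.026,.7,40)
place(B[:2],B[2],.012+.026,.7)
ctrl.reach([B[0]-.02,B[1],.23],rot(0))
n=look({"bolt_center":B},.012,"bolt_board"); d.update(n)
ctrl.reach([d["dark_brick_top"][0]-.02,-.127,.23],rot(0))
d.update(look({"tube_center":d["tube_center"]},.075,"tube2"))
save(d); print(S()["clock"])
E
```

```text
pick hit False z 0.0819 w 0.17 F 38.9
lifted w 0.17 [ 0.17024365 -0.02915798 -2.4727876 ]
place hit True z 0.0382 nominal 0.038
bolt_center [ 0.4734  0.0508 -0.0051] 0.798
tube_center [ 0.4539 -0.1269 -0.0947] 0.889
16.3167
```

View pics/bolt_board.png

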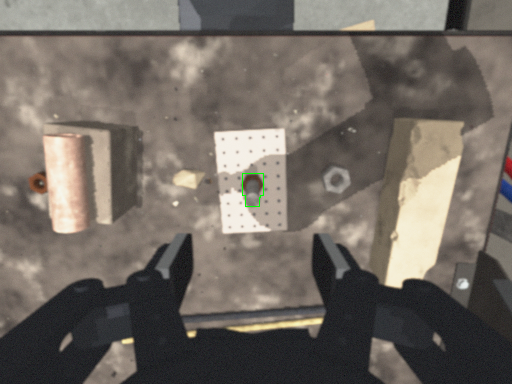

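View pics/tube2.png

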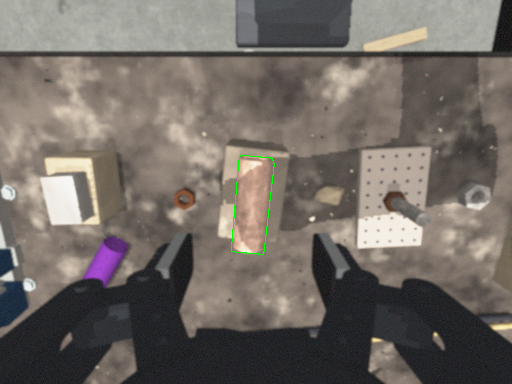

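The bolt stands upright on the board at (253,187). The tube outline fits the copper tube at (253,205), and the purple decoy lies at (105,262), well clear. Next: tube to the long brick.

```bash
python3 - <<'E'
from h import *
d=load(); t=d["tube_center"]; L=d["long_brick_top"]
pick(t[:2],t[2],.075+.005,.7,50)
ctrl.reach([L[0]-.02,L[1],.23],rot(L[2])); L2=look({"long_brick_top":L},.055,"long2").get("long_brick_top",L)
L=((np.array(L)+L2)/2).tolist()
place(L[:2],L[2],.055+.005,.65)
ctrl.reach([L[0]-.02,L[1],.23],rot(0)); look({"tube_center":L,"long_brick_top":L},.055,"tube_long")
D=d["dark_brick_top"]; ctrl.reach([D[0]-.02,D[1],.23],rot(0)); d.update(look({"dark_brick_top":D},.075,"dark2"))
s=d["small_brick_top"]; ctrl.reach([s[0]-.02,s[1],.23],rot(0)); d.update(look({"block_center":d["block_center"]},.062,"block2"))
save(d); print(S()["clock"])
cv2.imwrite("pics/m3.png",cv2.resize(np.vstack([np.hstack([cv2.imread(f"pics/{n}.png") for n in r]) for r in(("long2","tube_long"),("dark2","block2"))]),(800,600),interpolation=cv2.INTER_AREA))
E
```

```text
pick hit False z 0.0808 w 0.365 F 51.1
lifted w 0.364 [-0.4352195   0.00749892 -0.97158125]
long_brick_top [ 0.4959  0.2429 -0.0434] 0.347
place hit True z 0.0607 nominal 0.06
tube_center [ 0.4962  0.2425 -0.013 ] 0.868
long_brick_top [ 0.4966  0.2425 -0.0457] 0.909
dark_brick_top [ 0.4509 -0.1257 -0.0944] 0.931
block_center [ 0.4516 -0.3163  0.0331] 0.965
28.8583
```

View pics/m3.png

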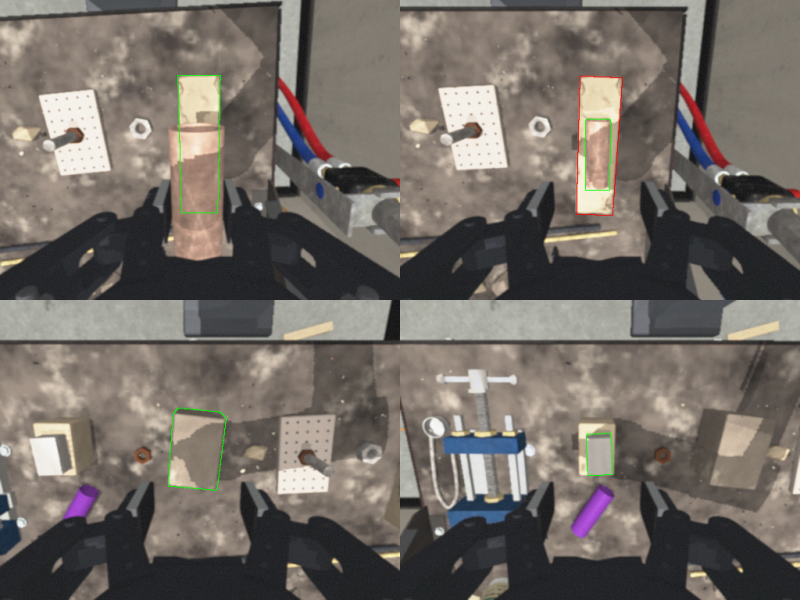

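The tube lies along the middle of the long brick at (598,154). The dark brick is empty and cleanly outlined at (197,450), and the block at (600,455) fits. Next: block to the dark brick, then bolt to the small brick.

```bash
python3 - <<'E'
from h import *
d=load(); k=d["block_center"]; D=d["dark_brick_top"]; s=d["small_brick_top"]; b=d["bolt_center"]; B=d["board_top"]
pick(k[:2],k[2],.062+.004,.7,60)
w=S()["gripper_width"]; assert .3<w<.45,w
place(D[:2],D[2],.075+.004,.65)
ctrl.reach([s[0]-.02,s[1],.23],rot(0)); n=look({"small_brick_top":s},.062,"small2"); d.update(n); s=d["small_brick_top"]
ctrl.reach([D[0]-.02,D[1],.23],rot(0)); look({"block_center":D,"dark_brick_top":D},.075,"block_dark")
save(d)
pick(b[:2],B[2],.012+.026,.7,40)
w=S()["gripper_width"]; assert .1<w<.25,w
place(s[:2],s[2],.062+.026,.7)
ctrl.reach([s[0]-.02,s[1],.23],rot(0)); look({"bolt_center":s,"small_brick_top":s},.062,"bolt_small")
print(S()["clock"])
ctrl.goto_joints([-0.768,0.04,0.085,0,-1.615,-0.334])
cv2.imwrite("pics/sc2.png",optics.get_image("scene"))
cv2.imwrite("pics/m4.png",cv2.resize(np.vstack([np.hstack([cv2.imread(f"pics/{n}.png") for n in r]) for r in(("small2","block_dark"),("bolt_small","sc2"))]),(800,600),interpolation=cv2.INTER_AREA))
E
```

```text
pick hit False z 0.0668 w 0.358 F 60.9
lifted w 0.364 [ 0.02917905 -0.32653621 -3.05972023]
place hit True z 0.0797 nominal 0.079
small_brick_top [ 0.4503 -0.32   -0.0132] 0.943
block_center [ 0.4513 -0.1258 -0.0454] 0.892
dark_brick_top [ 0.4508 -0.1255 -0.1384] 0.87
pick hit False z 0.0386 w 0.172 F 38.9
lifted w 0.168 [-0.35836188  0.24012922 -1.16006763]
place hit True z 0.0882 nominal 0.088
bolt_center [ 0.451  -0.3198  0.0069] 0.729
no small_brick_top
49.4
```

View pics/m4.png

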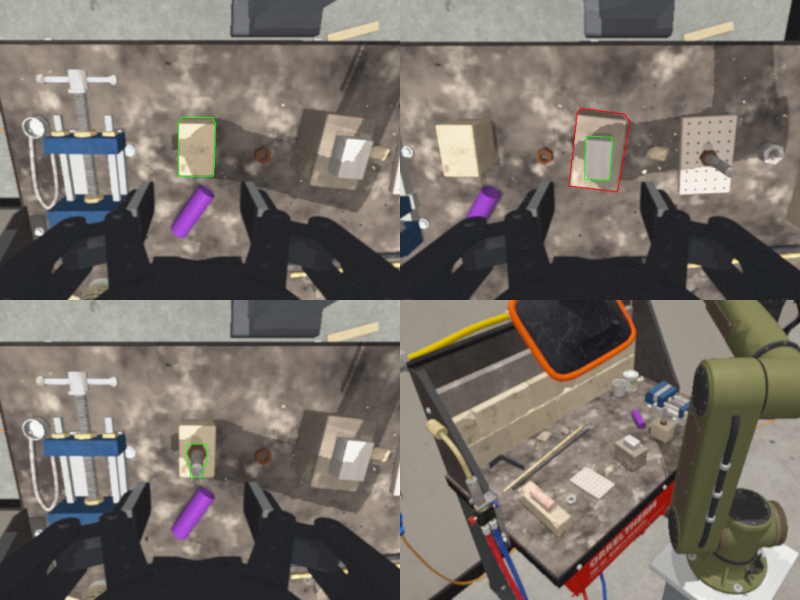

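All three parts are centred on their bricks: tube at (541,495) and block at (630,442) in the scene view, and the bolt upright at (197,455) in the wrist view. The arm is clear of everything, so I'm handing in.

```bash
python3 -c "
from h import *
ctrl.pause(.3); print(sign_off())"
```

```text
the job is handed in; nothing more can be done
None
```

Job handed in at about 50 s of the 144 s limit: the tube is on the long brick, the block on the dark brick and the bolt upright on the small brick, each measured within about 2 mm of the middle; no verdict was returned.

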